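# Dose a leaking sample tube and lift it with tongs

## Task

The sample tube lying on the wire cradle in the steel tray may have leaked, so it is treated before anyone handles it. First press the pump of the disinfectant bottle in the tray all the way down, so that gel goes over the tube, and let it come back up; then grip the sprung tongs lying on the desk, close their jaws on the tube, lift it out and hold it still, at least 12 cm above the desk and over the tray, so that it drips back into the tray. The job ends while you are still holding the tube up in the tongs: do not put it down, never touch the tube with the gripper's own fingers, and leave the two cartons, the stapler and the stamp where they are.

Things in the scene. Friction and masses are not known exactly. Their poses are not given: they have to be found in the camera images.
- tray: Low steel tray fixed to the desk, 116 mm (its x) by 230 mm (its y, -80 to +150 mm), rim 15 mm high. Origin on the desk, under the nominal middle of the tube. The tube lies along the tray's y on two wire V cradles at y = -8 and +36 mm (38 mm wide, up to 48 mm high). The bottle stands at the +y end, so the tongs come in from the -y end, pointing along +y.
- grip_spot (a point): Fixed point of the tray where the jaws should close: on the axis of the tube's plain barrel end, 34 mm from the tube's middle towards the tray's -y. Here the barrel (free from y = -50 to -11 mm in the tray's frame) is clear of the cradles at both sides and 31 mm clear of the tray's floor.
- pump_top (a point): Middle of the flat top of the pump head (20 mm wide, 12 mm thick), on the pump's axis, of the white disinfectant pump bottle, 60 mm diameter, 184 mm tall (top 187 mm above the desk), held fast in a wire holder at the +y end of the tray. The spout reaches 40 mm from this point towards the tube (the tray's -y). The point moves down with the head.
- bottle_pump (a joint): Travel of the pump head, m: 0 up, 0.012 fully down. A spring returns it; it takes about 1 N to start and 9 N to push fully down.
- tube_center (a point): Middle of the loose sample tube, on its axis. 100 mm long, about 12 g; barrel 13 mm diameter, lilac cap 17 mm diameter on the end nearer the bottle. Its y axis runs along the tube away from the cap, towards the plain end. In the cradle this point is about 41 mm above the desk; it may lie 3 mm either way along the tray. (A second, similar tube lies on the desk itself: leave it.)
- tongs_grip (a point): Sprung steel tongs lying on their side, 176 mm long, 80 g, opening level with the desk. Point midway between their two black grip scales (46 mm long, 26 mm high, 51 mm over the outer faces when open), 13 mm above the desk. x: towards the jaws; y: across, the way the arms close; z: up. Hinge pin at x = -75 mm, jaws at +67 to +93 mm. The arms move alike, so this stays the middle.
- tongs_tip (a point): Midway between the two jaws, 80 mm ahead of tongs_grip, same height and axes. The jaws are 26 mm long, 18 mm high, with V faces that take the tube lengthwise; about 30 mm apart between their lips when open. Each jaw moves 2.1 times as far as its scale.
- tongs_left: Left arm of the tongs (+y of tongs_grip); origin at the hinge pin. Squeezed to 47 mm over the scales the jaws are still open (lips 22 mm apart) and the tongs can be carried; at about 39 mm they are shut on the tube's barrel. The spring pushes each scale out with 4.5 N when open, 6 N at 47 mm, 8 N at 39 mm; over 12 N of squeeze holds the tube.
- tongs_right: Right arm of the tongs (-y of tongs_grip); origin at the hinge pin. Each arm turns 0.08 rad about the pin from open to shut on the tube, at most 0.105 rad.
- tube: The sample tube (see tube_center). Origin on its underside, under its middle.
- swabs: Bystander: white and blue carton, 68x105x60 mm, on the robot's left, between the papers and the tray. Origin under its centre.
- lancets: Bystander: white and red carton, 60x90x45 mm, on the desk beyond the tongs. Origin under its centre.
- stapler: Bystander: dark blue stapler, 32x128x46 mm, on the desk at the right. Origin under its centre.
- self_inking_stamp: Bystander: red self-inking stamp, 45x71x66 mm, on the desk at the right. Origin under its centre.
- bottle: The disinfectant bottle (see pump_top). Origin under it, 5 mm from its axis; fixed to the tray.
Mind the look-alikes: they are no part of the job. What is shaped like the bottle but green is not meant.

How it is judged (in metres and radians):
On the way, in this order (a step that is already met when the one before it is completed fails the run):
1. the pump head of the bottle is pressed down (at least 9 of its 12 mm) (value of joint bottle_pump above 0.009 m), for 0.1 s.
2. the pump is back up and the tongs are lifted off the desk in the gripper (value of joint bottle_pump below 0.003 m and height (world z) of tongs_grip above 0.025 m and contact force between the fingers and tongs_left above 1 N and contact force between the fingers and tongs_right above 1 N), for 0.2 s.
3. both jaws of the tongs are closed on the tube (contact force between each of tongs_left, tongs_right and tube above 0.3 N and contact force between the fingers and tongs_left above 1 N and contact force between the fingers and tongs_right above 1 N), for 0.2 s.
At the end, for the whole second after the job is handed in: Tube's middle over 120 mm above the desk, over the tray (58 mm across; -80 to 110 mm along), under 0.03 m/s; each jaw presses it (>0.3 N), fingers hold both tong arms (>1 N); fingers, tray and bottle do not touch the tube, nor the tray the tongs; pump up within 3 mm (all of step 3 and height (world z) of tube_center above 0.12 m and x of tube_center in the frame of tray between -0.058 and 0.058 m and y of tube_center in the frame of tray between -0.08 and 0.11 m and contact force between each of the fingers, tray, bottle and tube below 0.1 N and contact force between tray and tongs_left below 0.1 N and contact force between tray and tongs_right below 0.1 N and linear speed of tube below 0.03 m/s and value of joint bottle_pump below 0.003 m); the arm keeps its last pose, push and grip.
It fails at once if the gripper's fingers touch the tube (contact force between the fingers and tube above 0.3 N).
It fails at once if the tube falls off its cradle or out of the jaws (height (world z) of tube_center below 0.025 m).
It fails at once if a bystander is moved by more than 30 mm (distance of any of swabs, lancets, stapler, self_inking_stamp from where it was at the start of the episode above 0.03 m).
It also fails if it takes over 51 s, if anything falls off the work surface, if the arm or the gripper's body presses on something with over 40 N, if the wrist force passes 120 N, or if a joint passes its speed limit or range.

## Robot

A 6-joint arm with a two-finger parallel gripper is mounted at the origin on the work surface; the furniture and walls round the work are solid. World frame = base frame: x ahead of the robot, y to its left, z up, the work surface at z = 0. Lengths are in mm, angles in degrees, forces in N, time in s.
With the tool pointing down it reaches from about 275 to 825 mm from the base axis. Payload 4.9 kg.
Tool frame: the origin (TCP) lies on the centre line of the jaws, within the pads' length; the fingertips stand arm.tip_reach ahead of it and the grasp point (between the pads) lies 11 mm behind it (arm.tip_reach is the distance from the TCP to the fingertips, in mm); z points along the fingers, y is the line along which they close (so a half turn about z gives the same grasp; the last joint's range is limited). The gripper opens to 85 mm and grips with 20 to 120 N. Pads are 22 mm wide; open, the fingers measure 114 mm over their backs; the gripper's body (76 mm by 85 mm) begins 54 mm behind the grasp point. The pads swing forward as they close: fully open they stand 13 mm farther back than shut.
Start: joints at [-82.575, 18.69, -11.035, 60.275, 0, 82.311], TCP at [143.424, -530.988, 239.281] pointing down, gripper open.
Joint ranges: [-152.03, 152.03], [-55.5, 102.48], [-74.3, 77.21], [-110.64, 120.58], [-84.22, 78.4], [-180, 180]. Speed limits (degrees/s): [147.25, 147.25, 180, 180, 180, 180].

## Interface

Orientations are given as [roll, pitch, yaw] about the fixed x, y, z axes, in that order (R = Rz(yaw) Ry(pitch) Rx(roll)).
In Python, from rig import arm, eyes gives the robot as it stands. The module is installed in compiled form; this text tells all that it offers.
- The arm moves only by the tool carry_out, never from a script. Its argument "rows" is a list of rows, each an object with "rot": the turn, a rotation vector about the tool's x, y, z in rad, a list of three; "xyz": the shift along the tool's x, y, z in m, a list of three; "jaw": the finger opening in m, from 0 to 0.0854. In form: [{"rot": [rx, ry, rz], "xyz": [dx, dy, dz], "jaw": jaw}, ...]. A call has 1 to 8 rows; each row shifts and turns the commanded pose from where the row before left it, along the tool's axes as they then stand; what a row does not reach is not made up. A row lasts 1/8 s, in which the tool goes at most 62.5 mm and 10.7 degrees, less where a joint would pass 70% of its speed; a pose out of reach is approached as far as the arm can. A call is refused whole if a number of a shift passes 0.0625 or a number of a turn 0.188, either way. A call with a gripper value outside its range is refused whole. The fingers move at their own pace and stop on an object; "newtons" is the grip in N (left out, the last holds). Time passes only in rows, so rows that do not move let the fingers close. It gives the time, the measured TCP pose, the force, the opening and the grip force at its end, in the units of the state.
- arm.read_state(): the state, without advancing time (a new reading comes with each control period).
- eyes.grab_frame(name): name is "scene" or "top" or "wrist"; returns a dict with "color" (480x640x3 uint8, blue, green, red), "intrinsics" (3x3 intrinsics, pixels), "rvec" (rotation vector, rad) and "tvec" (3), from world to camera coordinates, as OpenCV has them. Camera axes: x right, y down, z forward; pixel columns grow to the right and rows downward; lengths in mm; the calibration is good to about 2 mm. A picture is of the moment at which its call begins. There is no depth.
- arm.job_done(): hands the job in; it is judged then, once.
The state is a dict: "clock": time; "q": joint angles; "qvel": joint speeds; "joint_efforts": joint torques, N m; "ee_pos": TCP position; "orientation": TCP orientation; "ft_force": force on the tool from outside, world axes, zero at the start; "wrist_torque": the same for the moment, N m; "grip_width": finger opening in mm; "gripper_force": force on a finger pad.
Only numpy, scipy, OpenCV 4.12 (cv2) and the standard library are available. Lean on these libraries where they do the work, as an engineer would, in place of code of your own. Each camera call takes 0.05 s, during which the arm holds its last target. There are 200 camera calls.

## Working session

There is one attempt and no reset: what is moved stays moved. The work goes in short steps, Python scripts to look and compute and a tool call to move; the robot and the scene stay as the last step left them, time stands still between calls to the robot, and variables do not carry over. Pictures are saved under pics/ and viewed, at most 10 in all, crops included, and the job is handed in when it is done.

Besides the shell and the picture viewer there is one more tool, called after "Emit:" by a JSON object that holds its "method" and its "body". carry_out: Moves the arm, as the interface text tells. Its arguments: {"type":"object","properties":{"rows":{"type":"array","items":{"type":"object","properties":{"rot":{"type":"array","items":{"type":"number"}},"xyz":{"type":"array","items":{"type":"number"}},"jaw":{"type":"number"}}}},"newtons":{"type":"number"}},"required":["rows"]}

```bash
mkdir -p pics; ls; python3 - <<'E'
from rig import arm, eyes
import cv2, pickle
s=arm.read_state(); print(s); print(arm.tip_reach)
F={n:eyes.grab_frame(n) for n in("scene","top","wrist")}
pickle.dump(F,open('f0.pkl','wb'))
for n in F:
    cv2.imwrite(f'pics/{n}0.png',F[n]['color']); print(n,F[n]['intrinsics'].tolist(),F[n]['rvec'],F[n]['tvec'])
E
```

```text
pics
{'clock': 0.0, 'q': array([-8.25711182e+01,  1.87332631e+01, -1.10927517e+01,  6.02753754e+01,
       -1.16067532e-03,  8.23130918e+01]), 'qvel': array([ 0.13103361,  0.01127406, -0.02712935, -0.05845267, -0.09782845,
       -0.01391524]), 'joint_efforts': array([-4.74001263e-04, -4.43396902e+01,  2.62442583e+01,  1.53730775e-02,
       -1.31313362e-05, -1.07948594e-06]), 'ee_pos': array([ 143.37327274, -530.38056524,  238.48659233]), 'orientation': array([-1.79899366e+02, -1.24116715e-02,  1.51157801e+01]), 'ft_force': array([ 0.61894983, -0.21023512,  0.03002915]), 'wrist_torque': array([ 0.0144295 , -0.0154907 , -0.02310735]), 'gripper_force': 0.0, 'grip_width': 85.28123355893428}
8.0
scene [[492.44484412149393, 0.0, 318.1296732175327], [0.0, 492.44484412149393, 247.58409987735595], [0.0, 0.0, 1.0]] [ 0.90213364 -2.15879763  1.40819004] [226.80365608 283.95521583 718.7107638 ]
top [[573.2408953604692, 0.0, 315.0482297956185], [0.0, 573.2408953604692, 240.0366303815758], [0.0, 0.0, 1.0]] [ 2.10702524 -2.15175099  0.20307999] [ -84.12982825  431.76376303 1259.14100392]
wrist [[423.3756741179012, 0.0, 323.00975648742775], [0.0, 423.3756741179012, 242.65323078266982], [0.0, 0.0, 1.0]] [-2.28048803  1.74421451  0.28678305] [-549.50604098  -41.98268036  379.96577836]
```

View pics/scene0.png

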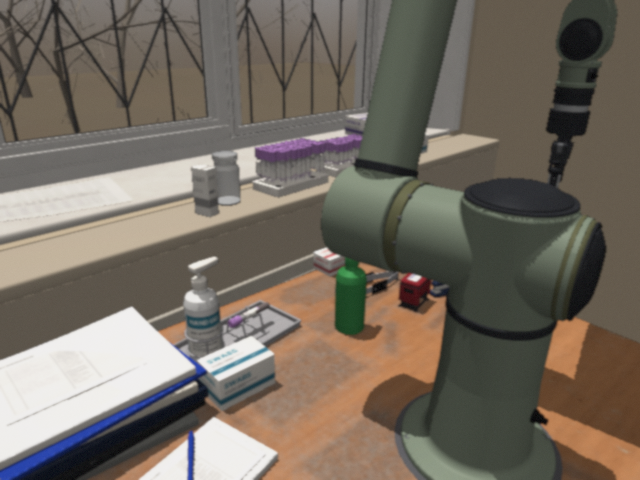

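View pics/top0.png

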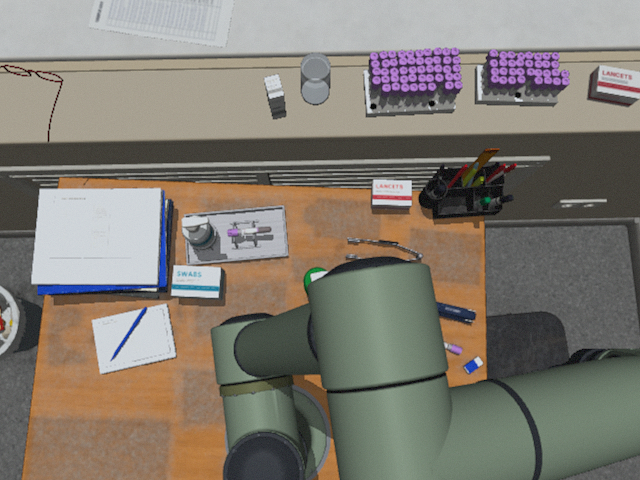

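The scene view shows the white pump bottle at (202,310) and the green look-alike at (350,300). In the top view the tray is around (238,235), the swabs carton at (197,281), the lancets carton at (391,194) and the tongs at about (385,248). Possible mix-ups:
- **Bottle:** the white one at (198,232) top, not the green one at (313,278).
- **Tube:** the one in the tray at (247,232), not the desk tube at (452,348).
- **Tongs:** only one pair, at (385,248).

I'll check these choices in one close crop.

```bash
python3 - <<'E'
import cv2,pickle
F=pickle.load(open('f0.pkl','rb'));c=F['top']['color']
a=cv2.resize(c[200:270,170:300],None,fx=6,fy=6,interpolation=cv2.INTER_CUBIC)[:, :780]
b=cv2.resize(c[225:275,335:435],None,fx=3.5*1.714,fy=3.5,interpolation=cv2.INTER_CUBIC)
b=cv2.resize(c[228:258,335:435],None,fx=5.8,fy=5.8,interpolation=cv2.INTER_CUBIC)
import numpy as np
o=np.zeros((600,800,3),np.uint8); o[:420,:780]=a; o[424:424+174,:580]=b[:174]
cv2.imwrite('pics/crop1.png',o)
E
```

```text
(no output)
```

View pics/crop1.png

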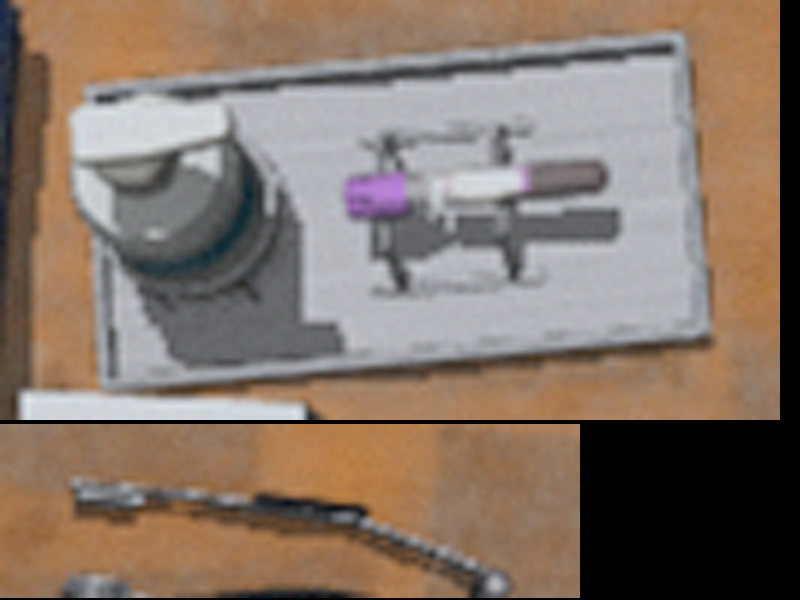

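```bash
cat > h.py <<'E'
import numpy as np, cv2
def ray(f,px,z):
    R,_=cv2.Rodrigues(f['rvec']); t=np.ravel(f['tvec'])
    c=-R.T@t; u=cv2.undistortPoints(np.float64([[px]]),f['intrinsics'],None).ravel()
    d=R.T@np.r_[u,1]; return c+d*(z-c[2])/d[2]
def proj(f,P): return cv2.projectPoints(np.float64(P).reshape(-1,3),f['rvec'],f['tvec'],f['intrinsics'],None)[0].reshape(-1,2)
E
python3 - <<'E'
from h import *; import pickle
from scipy.optimize import least_squares
np.set_printoptions(precision=1,suppress=True)
F=pickle.load(open('f0.pkl','rb'));f=F['top']
px=np.array([(85,90),(684,35),(710,333),(103,388)])/6+[170,200]
L=np.array([(58,150),(58,-80),(-58,-80),(-58,150)],float)
W=np.array([ray(f,p,15)[:2] for p in px]);print(W)
def tf(p): 
    c,s=np.cos(p[2]),np.sin(p[2]); return L@np.array([[c,s],[-s,c]])+p[:2]
r=least_squares(lambda p:(tf(p)-W).ravel(),[600,200,0.],x_scale=[100,100,1]);p=r.x
print('tray',p[:2],np.degrees(p[2]),r.fun)
yaw=p[2];R=np.array([[np.cos(yaw),-np.sin(yaw)],[np.sin(yaw),np.cos(yaw)]])
def loc(w): return R.T@(w[:2]-p[:2])
k=lambda a,b:np.array([a,b])/6+[170,200]
for n,q,z in[('cap',k(345,197),41),('plain',k(606,177),41),('spout',k(230,122),184),('head',k(100,130),187)]:
    w=ray(f,q,z);print(n,w,loc(w))
kt=lambda a,b:np.array([a,b-424])/5.8+[335,228]
h=ray(f,kt(492,580),15);u=ray(f,kt(72,485),22);l=ray(f,kt(62,583),22);print('hinge',h,'tips',u,l)
g=ray(f,(313,278),100);print('green~',g)
E
```

```text
[[499.9 209.6]
 [517.1 -22.7]
 [399.6 -31.3]
 [383.1 200.4]]
tray [452.5  54.1] 4.190974735052573 [-0.5 -1.6 -0.9  1.2  0.9  1.3  0.5 -1. ]
cap [450.3 104.9  41. ] [ 1.6 50.8]
plain [456.    6.3  41. ] [  0.  -47.9]
spout [448.2 123.  184. ] [ 0.8 69. ]
head [445.7 166.  187. ] [  1.4 112.1]
hinge [ 394.8 -333.8   15. ] tips [ 435.2 -167.8   22. ] [ 396.  -162.6   22. ]
green~ [336.6 -86.4 100. ]
```

The crop confirms the white bottle with its spout towards the tube, the capped tube on the cradle with its cap nearer the bottle, and the tongs with jaws at image left and hinge at image right. First move: turn the tool, shut the fingers and travel to above the pump.

Emit:
{"method": "carry_out", "body": {"rows": [{"rot": [0,0,-0.169],"xyz": [0,0,-0.005],"jaw": 0},{"rot": [0,0,-0.169],"xyz": [0,0,-0.005],"jaw": 0},{"rot": [0,0,-0.169],"xyz": [0,0,-0.005],"jaw": 0},{"rot": [0,0,-0.169],"xyz": [0,0,-0.005],"jaw": 0},{"rot": [0,0,-0.169],"xyz": [0,0,-0.005],"jaw": 0},{"rot": [0,0,-0.169],"xyz": [0,0,-0.005],"jaw": 0},{"rot": [0,0,-0.169],"xyz": [0,0,0],"jaw": 0}], "newtons": 40}}

```text
clock: 1.02
ee_pos: [143.4, -531.0, 269.4]
orientation: [-180.0, 0.0, 83.2]
ft_force: [-1.0, -0.3, -0.1]
grip_width: 0.1
gripper_force: 0.0
```

Emit:
{"method": "carry_out", "body": {"rows": [{"rot": [0,0,0],"xyz": [0.03,0.009,0],"jaw": 0},{"rot": [0,0,0],"xyz": [0.05,0.015,0],"jaw": 0},{"rot": [0,0,0],"xyz": [0.05,0.015,0],"jaw": 0},{"rot": [0,0,0],"xyz": [0.05,0.015,0],"jaw": 0},{"rot": [0,0,0],"xyz": [0.05,0.015,0],"jaw": 0},{"rot": [0,0,0],"xyz": [0.05,0.015,0],"jaw": 0},{"rot": [0,0,0],"xyz": [0.05,0.015,0],"jaw": 0},{"rot": [0,0,0],"xyz": [0.05,0.015,0],"jaw": 0}]}}

```text
clock: 2.02
ee_pos: [303.9, -166.4, 269.3]
orientation: [180.0, 0.0, 82.9]
ft_force: [1.3, 0.5, -0.1]
grip_width: -0.2
gripper_force: 0.0
```

Emit:
{"method": "carry_out", "body": {"rows": [{"rot": [0,0,0],"xyz": [0.05,0.0145,0],"jaw": 0},{"rot": [0,0,0],"xyz": [0.05,0.0145,0],"jaw": 0},{"rot": [0,0,0],"xyz": [0.05,0.0145,0],"jaw": 0},{"rot": [0,0,0],"xyz": [0.05,0.0145,0],"jaw": 0},{"rot": [0,0,0],"xyz": [0.05,0.0145,0],"jaw": 0},{"rot": [0,0,0],"xyz": [0.05,0.0145,0],"jaw": 0},{"rot": [0,0,0],"xyz": [0.045,0.013,0],"jaw": 0},{"rot": [0,0,0],"xyz": [0,0,0.04],"jaw": 0}]}}

```text
clock: 3.02
ee_pos: [448.8, 165.2, 230.8]
orientation: [179.6, -0.1, 83.2]
ft_force: [0.2, -0.5, -0.4]
grip_width: -0.1
gripper_force: 0.0
```

```bash
python3 - <<'E'
from rig import arm, eyes
import cv2, pickle, numpy as np
F={n:eyes.grab_frame(n) for n in("scene","top","wrist")}
pickle.dump(F,open('f1.pkl','wb'))
t=F['top']['color']
o=np.zeros((600,800,3),np.uint8)
o[:300,:400]=cv2.resize(F['wrist']['color'],(400,300)); 
o[:300,400:]=cv2.resize(F['scene']['color'][180:360,130:370],(400,300),interpolation=cv2.INTER_CUBIC)
o[300:]=cv2.resize(t[200:290,270:510],(800,300),interpolation=cv2.INTER_CUBIC)
cv2.imwrite('pics/v1.png',o)
print(arm.read_state()['ee_pos'])
E
```

```text
[443.48042217 161.86163192 227.68967979]
```

View pics/v1.png

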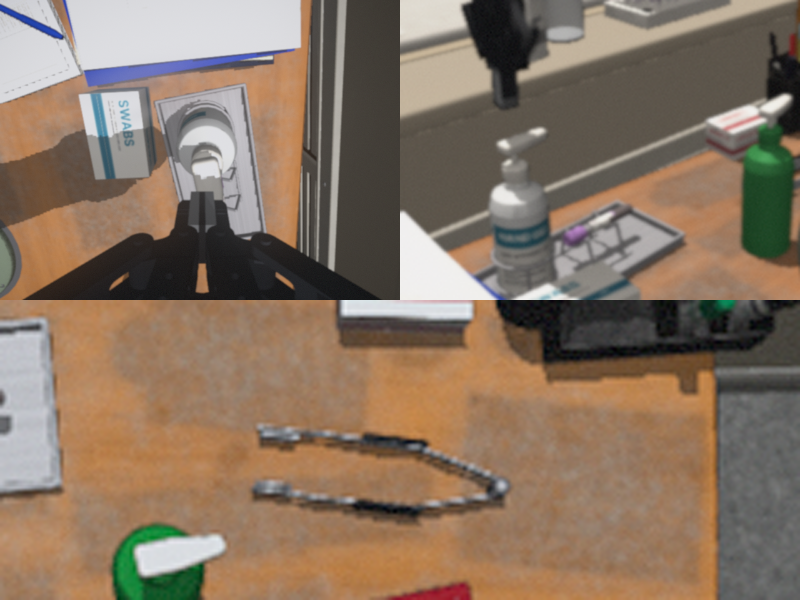

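The view shows the fingers above the white pump head and the tongs clear in the top view, with hinge at crop (498,487), jaw tips at (258,432) and (253,489) and scales at (395,442) and (388,510).

```bash
python3 - <<'E'
from h import *; import pickle
np.set_printoptions(precision=1,suppress=True)
F=pickle.load(open('f1.pkl','rb'))
P=[445,164.5,187];S=[447.9,124.6,184]
for n in F: print(n,proj(F[n],[P,S,[443.5,162,220]]))
f=F['top'];k=lambda a,b:np.array([a,b])/3.333+[270,200]
for n,q,z in[('h',k(498,487),15),('ut',k(257,432),22),('lt',k(252,489),22),('us',k(395,442),26),('ls',k(388,508),26),('green spout',k(224,542),184),('green base',k(158,570),150)]: print(n,ray(f,q,z))
w=F['wrist']['color'][200:380,230:430];s=F['scene']['color'][240:330,160:300]
for n,c,(x0,y0),P2 in(('wrist',w,(230,200),P),('scene',s,(160,240),P)):
    q=proj(F[n],[P,S])-[x0,y0]
    kx=400/c.shape[1]; c=cv2.resize(c,None,fx=kx,fy=kx,interpolation=cv2.INTER_CUBIC)
    for a in q: cv2.drawMarker(c,tuple(int(v*kx) for v in a),(0,0,255),0,12)
    cv2.imwrite(f'pics/_{n}.png',c)
a=cv2.imread('pics/_wrist.png');b=cv2.imread('pics/_scene.png')
o=np.zeros((400,800,3),np.uint8);o[:a.shape[0],:400]=a;o[:b.shape[0],400:]=b;cv2.imwrite('pics/v2.png',o)
E
```

```text
scene [[196.9 264.5]
 [216.1 258.6]
 [196.9 246.3]]
top [[187.4 222. ]
 [207.5 220.5]
 [185.1 219.1]]
wrist [[328.5 286.8]
 [344.1 358.4]
 [325.8 330.2]]
h [ 188.6 -321.5   15. ]
ut [ 228.3 -160.6   22. ]
lt [ 190.8 -156.    22. ]
us [ 219.6 -252.3   26. ]
ls [ 176.5 -245.7   26. ]
green spout [ 161.4 -129.4  184. ]
green base [145.  -91.1 150. ]
```

View pics/v2.png

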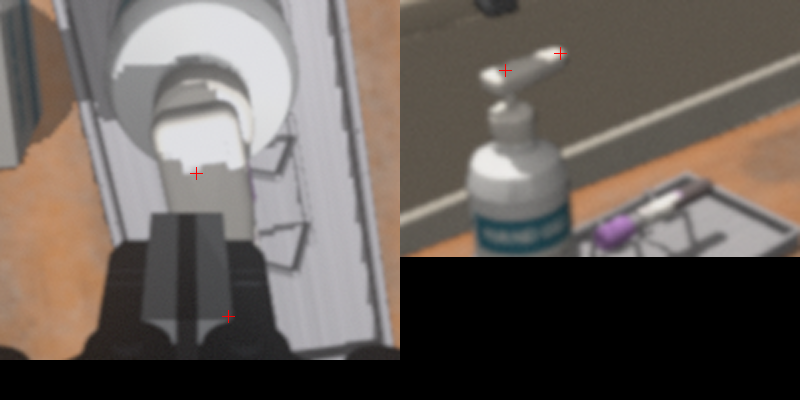

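The left (wrist) panel shows the pump head with its back edge at about (200,112), so its middle is near (200,155). That puts my mark at (196,172) about 4 mm too near the spout. I'll shift and press.

Emit:
{"method": "carry_out", "body": {"rows": [{"rot": [0,0,0],"xyz": [0.004,0.001,0.02],"jaw": 0},{"rot": [0,0,0],"xyz": [0,0,0.01],"jaw": 0},{"rot": [0,0,0],"xyz": [0,0,0.006],"jaw": 0},{"rot": [0,0,0],"xyz": [0,0,0.004],"jaw": 0},{"rot": [0,0,0],"xyz": [0,0,0.003],"jaw": 0},{"rot": [0,0,0],"xyz": [0,0,0],"jaw": 0}]}}

```text
clock: 3.92
ee_pos: [447.0, 165.4, 186.7]
orientation: [180.0, 0.0, 82.9]
ft_force: [-1.7, -3.0, 4.7]
grip_width: -0.1
gripper_force: 2.3
```

```bash
python3 - <<'E'
from h import *; import pickle
np.set_printoptions(precision=1,suppress=True)
f=pickle.load(open('f1.pkl','rb'))['top'];k=lambda a,b:np.array([a,b-300])/3.333+[270,200]
D={}
for n,q,z in[('h',k(498,487),15),('ut',k(257,432),22),('lt',k(252,489),22),('us',k(395,439),26),('ls',k(388,508),26),('green spout',k(224,542),184),('green head',k(140,560),184)]: D[n]=ray(f,q,z);print(n,D[n])
m=(D['ut']+D['lt'])/2-D['h'];print(np.degrees(np.arctan2(m[1],m[0])),np.hypot(*m[:2]),D['h']+75*m/np.hypot(*m[:2]),(D['us']+D['ls'])/2)
E
```

```text
h [ 392.  -332.7   15. ]
ut [ 432.7 -167.    22. ]
lt [ 393.  -162.4   22. ]
us [ 425.1 -261.5   26. ]
ls [ 377.4 -254.6   26. ]
green spout [ 336.5 -134.4  184. ]
green head [326.8 -84.  184. ]
82.91689530573713 169.2382381145201 [ 401.2 -258.2   18.1] [ 401.2 -258.    26. ]
```

Emit:
{"method": "carry_out", "body": {"rows": [{"rot": [0,0,0],"xyz": [0,0,0.003],"jaw": 0},{"rot": [0,0,0],"xyz": [0,0,0.002],"jaw": 0},{"rot": [0,0,0],"xyz": [0,0,0],"jaw": 0}]}}

```text
clock: 4.3
ee_pos: [447.1, 165.4, 182.8]
orientation: [179.9, 0.0, 82.9]
ft_force: [-4.6, -3.7, 13.5]
grip_width: 0.1
gripper_force: 6.8
```

Emit:
{"method": "carry_out", "body": {"rows": [{"rot": [0,0,0],"xyz": [0,0,0.001],"jaw": 0},{"rot": [0,0,0],"xyz": [0,0,0],"jaw": 0},{"rot": [0,0,0],"xyz": [0,0,0],"jaw": 0},{"rot": [0,0,0],"xyz": [0,0,-0.015],"jaw": 0},{"rot": [0,0,0],"xyz": [0,0,-0.025],"jaw": 0},{"rot": [0,0,0],"xyz": [0,0,-0.04],"jaw": 0},{"rot": [0,0,0],"xyz": [-0.03,0,0],"jaw": 0.075},{"rot": [0,0,0],"xyz": [-0.05,0.001,0],"jaw": 0.075}]}}

```text
clock: 5.3
ee_pos: [438.8, 86.5, 260.9]
orientation: [179.9, -0.1, 83.1]
ft_force: [-0.1, -0.3, -0.2]
grip_width: 35.9
gripper_force: 0.0
```

Emit:
{"method": "carry_out", "body": {"rows": [{"rot": [0,0,0],"xyz": [-0.05,0.001,0],"jaw": 0.075},{"rot": [0,0,0],"xyz": [-0.05,0.001,0],"jaw": 0.075},{"rot": [0,0,0],"xyz": [-0.05,0.001,0],"jaw": 0.075},{"rot": [0,0,0],"xyz": [-0.05,0.001,0],"jaw": 0.075},{"rot": [0,0,0],"xyz": [-0.05,0.001,0],"jaw": 0.075},{"rot": [0,0,0],"xyz": [-0.05,0,0],"jaw": 0.075},{"rot": [0,0,0],"xyz": [-0.045,0,0],"jaw": 0.075},{"rot": [0,0,0],"xyz": [0,0,0],"jaw": 0.075}]}}

```text
clock: 6.3
ee_pos: [400.4, -259.4, 260.2]
orientation: [179.9, 0.0, 82.6]
ft_force: [-0.1, 0.5, -0.9]
grip_width: 75.1
gripper_force: 0.0
```

```bash
python3 - <<'E'
from rig import arm, eyes
from h import *; import pickle
F=eyes.grab_frame("wrist");pickle.dump(F,open('f2.pkl','wb'))
print({k:v for k,v in arm.read_state().items() if k in('ee_pos','orientation','grip_width','clock','q')})
c=F['color'].copy()
th=np.radians(82.9);g=np.array([401.3,-258.1]);d=np.array([np.cos(th),np.sin(th)]);n=np.array([-d[1],d[0]])
for a,b,z in[(-75,0,15),(0,25.5,26),(0,-25.5,26),(80,0,13),(23,25.5,26),(-23,25.5,26),(0,0,26)]:
    cv2.drawMarker(c,tuple(int(round(v)) for v in proj(F,[*(g+a*d+b*n),z])[0]),(0,0,255),0,10)
cv2.imwrite('pics/v3.png',c)
E
```

```text
{'clock': 6.35, 'q': array([-4.16903454e+01,  1.00157207e+01, -1.94872855e+01,  6.05083802e+01,
        4.38948926e-02,  5.55631811e+01]), 'ee_pos': array([ 400.22596776, -257.60371595,  260.02751699]), 'orientation': array([ 1.79984569e+02, -4.26413213e-02,  8.27464749e+01]), 'grip_width': 74.90450612092324}
```

View pics/v3.png

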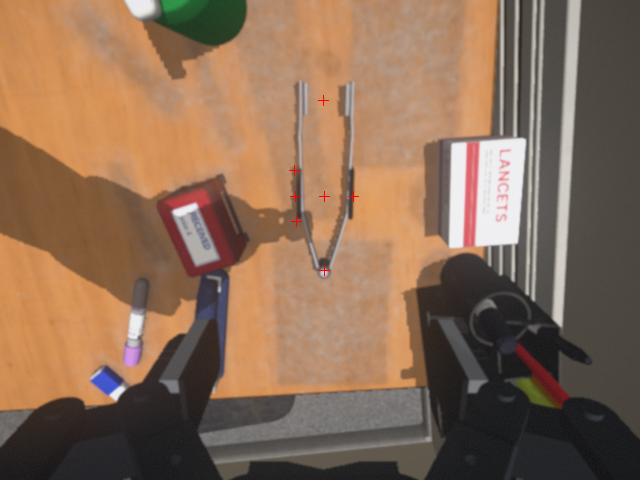

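The wrist view confirms the tongs: hinge at (324,270), scales at x = 300 and 351 in rows 172-217, and jaws at the top pointing towards the tray. My marks agree to within about 1 mm, and the stamp at (205,228) is clear of the fingers. Descending now.

Emit:
{"method": "carry_out", "body": {"rows": [{"rot": [0,0,0],"xyz": [0,0.001,0.05],"jaw": 0.063},{"rot": [0,0,0],"xyz": [0,0,0.05],"jaw": 0.063},{"rot": [0,0,0],"xyz": [0,0,0.05],"jaw": 0.063},{"rot": [0,0,0],"xyz": [0,0,0.04],"jaw": 0.063},{"rot": [0,0,0],"xyz": [0,0,0.03],"jaw": 0.063},{"rot": [0,0,0],"xyz": [0,0,0.015],"jaw": 0.063},{"rot": [0,0,0],"xyz": [0,0,0],"jaw": 0.063}]}}

```text
clock: 7.22
ee_pos: [401.2, -255.7, 24.9]
orientation: [-179.9, -0.1, 83.0]
ft_force: [0.1, -0.3, 0.2]
grip_width: 63.2
gripper_force: 0.0
```

Emit:
{"method": "carry_out", "body": {"rows": [{"rot": [0,0,0],"xyz": [-0.001,0,0.01],"jaw": 0.063},{"rot": [0,0,0],"xyz": [0,0,0.004],"jaw": 0.063},{"rot": [0,0,0],"xyz": [0,0,0],"jaw": 0.053},{"rot": [0,0,0],"xyz": [0,0,0],"jaw": 0.047},{"rot": [0,0,0],"xyz": [0,0,0],"jaw": 0.046},{"rot": [0,0,0],"xyz": [0,0,0],"jaw": 0.046},{"rot": [0,0,0],"xyz": [0,0,0],"jaw": 0.046}], "newtons": 30}}

```text
clock: 8.1
ee_pos: [401.6, -258.0, 12.1]
orientation: [179.9, 0.0, 82.9]
ft_force: [0.6, 1.3, 5.8]
grip_width: 45.8
gripper_force: 8.8
```

Emit:
{"method": "carry_out", "body": {"rows": [{"rot": [0,0,0],"xyz": [0,0,-0.004],"jaw": 0.046},{"rot": [0,0,0],"xyz": [0,0,-0.01],"jaw": 0.046},{"rot": [0,0,0],"xyz": [0,0,-0.015],"jaw": 0.046},{"rot": [0,0,0],"xyz": [0,0,-0.02],"jaw": 0.046},{"rot": [0,0,-0.066],"xyz": [0,0,0],"jaw": 0.046},{"rot": [0,0,-0.066],"xyz": [0,0,0],"jaw": 0.046},{"rot": [0,0,-0.066],"xyz": [0,0,0],"jaw": 0.046},{"rot": [0,0,0],"xyz": [0,0,0],"jaw": 0.046}]}}

```text
clock: 9.1
ee_pos: [401.5, -258.0, 61.1]
orientation: [180.0, 0.0, 94.2]
ft_force: [0.0, 0.0, -0.6]
grip_width: 46.1
gripper_force: 6.6
```

Emit:
{"method": "carry_out", "body": {"rows": [{"rot": [0,0,0],"xyz": [0.012,0.006,0],"jaw": 0.046},{"rot": [0,0,0],"xyz": [0.02,0.011,0],"jaw": 0.046},{"rot": [0,0,0],"xyz": [0.025,0.014,0],"jaw": 0.046},{"rot": [0,0,0],"xyz": [0.025,0.014,0],"jaw": 0.046},{"rot": [0,0,0],"xyz": [0.025,0.014,0],"jaw": 0.046},{"rot": [0,0,0],"xyz": [0.02,0.011,0],"jaw": 0.046},{"rot": [0,0,0],"xyz": [0.007,0.004,0],"jaw": 0.046},{"rot": [0,0,0],"xyz": [0,0,0],"jaw": 0.046}]}}

```text
clock: 10.1
ee_pos: [465.1, -118.2, 60.4]
orientation: [-180.0, 0.0, 94.3]
ft_force: [-0.3, -1.1, -1.5]
grip_width: 46.0
gripper_force: 6.6
```

```bash
python3 - <<'E'
from rig import arm, eyes
from h import *; import pickle
F={n:eyes.grab_frame(n) for n in("scene","top","wrist")};pickle.dump(F,open('f3.pkl','wb'))
print({k:v for k,v in arm.read_state().items() if k in('ee_pos','orientation','grip_width','gripper_force','clock')})
o=np.zeros((600,800,3),np.uint8)
o[:300,:400]=cv2.resize(F['wrist']['color'],(400,300)); 
o[:300,400:]=cv2.resize(F['scene']['color'][180:360,170:410],(400,300),interpolation=cv2.INTER_CUBIC)
o[300:]=cv2.resize(F['top']['color'][200:290,180:420],(800,300),interpolation=cv2.INTER_CUBIC)
cv2.imwrite('pics/v4.png',o)
E
```

```text
{'clock': 10.25, 'ee_pos': array([ 464.83179262, -119.19665016,   60.29519557]), 'orientation': array([-1.79987926e+02,  1.21313284e-02,  9.41807842e+01]), 'gripper_force': 6.5753634808788775, 'grip_width': 46.132460783887524}
```

View pics/v4.png

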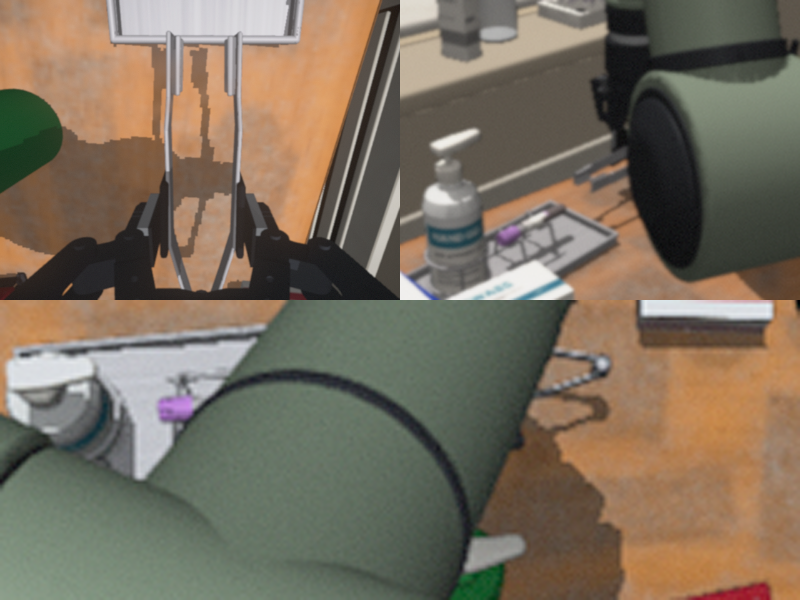

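The tongs are held level and square to the tray, with jaw tips at wrist-panel (174,35) and (234,35). The tube is still on its cradle. I'll go up and over the barrel, then check from above.

Emit:
{"method": "carry_out", "body": {"rows": [{"rot": [0,0,0],"xyz": [0.005,0,-0.014],"jaw": 0.046},{"rot": [0,0,0],"xyz": [0.012,0,0],"jaw": 0.046},{"rot": [0,0,0],"xyz": [0.015,0,0],"jaw": 0.046},{"rot": [0,0,0],"xyz": [0.015,0,0],"jaw": 0.046},{"rot": [0,0,0],"xyz": [0.01,0,0],"jaw": 0.046},{"rot": [0,0,0],"xyz": [0.003,0,0],"jaw": 0.046},{"rot": [0,0,0],"xyz": [0,0,0],"jaw": 0.046}]}}

```text
clock: 11.12
ee_pos: [460.7, -58.7, 74.2]
orientation: [-180.0, 0.0, 94.3]
ft_force: [-0.5, -0.1, -1.1]
grip_width: 46.1
gripper_force: 6.6
```

```bash
python3 - <<'E'
from rig import arm, eyes
from h import *; import pickle
F={n:eyes.grab_frame(n) for n in("scene","wrist")};pickle.dump(F,open('f4.pkl','wb'))
print({k:v for k,v in arm.read_state().items() if k in('ee_pos','orientation','grip_width','gripper_force','clock')})
o=np.zeros((600,800,3),np.uint8)
w=F['wrist']['color'][0:300,220:420]
o[:,:400]=cv2.resize(w,(400,600),interpolation=cv2.INTER_CUBIC)
o[:480,400:]=cv2.resize(F['scene']['color'][240:360,220:320],(400,480),interpolation=cv2.INTER_CUBIC)
cv2.imwrite('pics/v5.png',o)
print(proj(F['wrist'],[[460.8+-.0731*80,-59.6+.9973*80,84],[452.5,54.1,41],[455,20.2,41]]))
E
```

```text
{'clock': 11.225, 'ee_pos': array([460.8194555 , -59.09166465,  74.25521106]), 'orientation': array([1.79994743e+02, 1.43185859e-02, 9.42213773e+01]), 'gripper_force': 6.575429230470036, 'grip_width': 45.7819320865475}
[[323.99620297 109.18520029]
 [324.06924307   5.15091584]
 [323.87482931 106.83036554]]
```

View pics/v5.png

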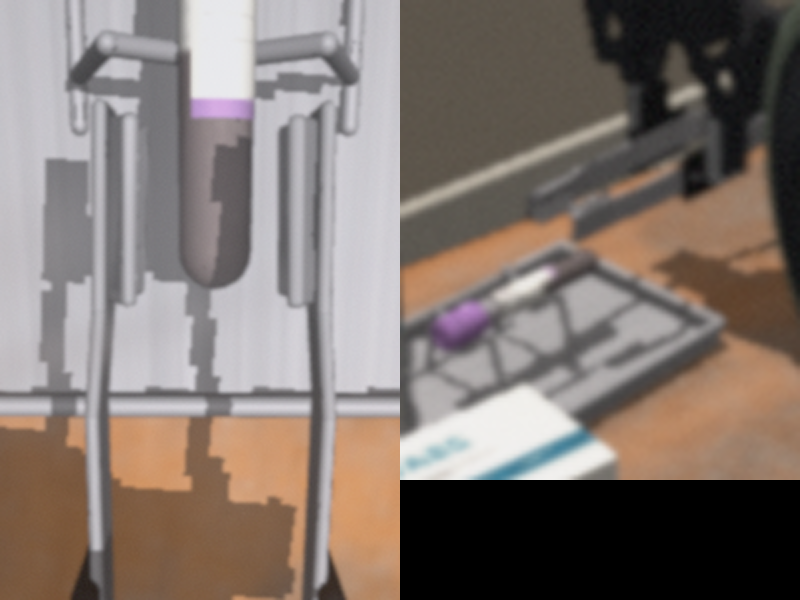

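The wrist crop shows the barrel end (216,200) between the open jaws (lips at x = 138 and 279), about 1 mm right of their middle. Nothing else is in the way. Lower by 34 mm, then close.

Emit:
{"method": "carry_out", "body": {"rows": [{"rot": [0,0,0],"xyz": [0,0.0012,0.008],"jaw": 0.046},{"rot": [0,0,0],"xyz": [0,0,0.01],"jaw": 0.046},{"rot": [0,0,0],"xyz": [0,0,0.01],"jaw": 0.046},{"rot": [0,0,0],"xyz": [0,0,0.006],"jaw": 0.046},{"rot": [0,0,0],"xyz": [0,0,0],"jaw": 0.046}]}}

```text
clock: 11.85
ee_pos: [461.3, -58.6, 39.6]
orientation: [-179.9, -0.0, 94.2]
ft_force: [0.1, 0.1, -1.7]
grip_width: 46.4
gripper_force: 6.6
```

```bash
python3 - <<'E'
from rig import arm, eyes
from h import *; import pickle
F={n:eyes.grab_frame(n) for n in("scene","wrist")};pickle.dump(F,open('f5.pkl','wb'))
print({k:v for k,v in arm.read_state().items() if k in('ee_pos','ft_force','orientation','grip_width','gripper_force','clock')})
o=np.zeros((600,800,3),np.uint8)
o[:,:400]=cv2.resize(F['wrist']['color'][0:300,220:420],(400,600),interpolation=cv2.INTER_CUBIC)
o[:480,400:]=cv2.resize(F['scene']['color'][240:360,220:320],(400,480),interpolation=cv2.INTER_CUBIC)
cv2.imwrite('pics/v6.png',o)
E
```

```text
{'clock': 11.95, 'ee_pos': array([461.89408347, -58.75197238,  40.26793229]), 'orientation': array([-1.79995626e+02, -1.26098173e-03,  9.42414141e+01]), 'ft_force': array([ 0.02989605,  0.76662661, -1.86042129]), 'gripper_force': 6.5781888535639155, 'grip_width': 46.31551370783491}
```

View pics/v6.png

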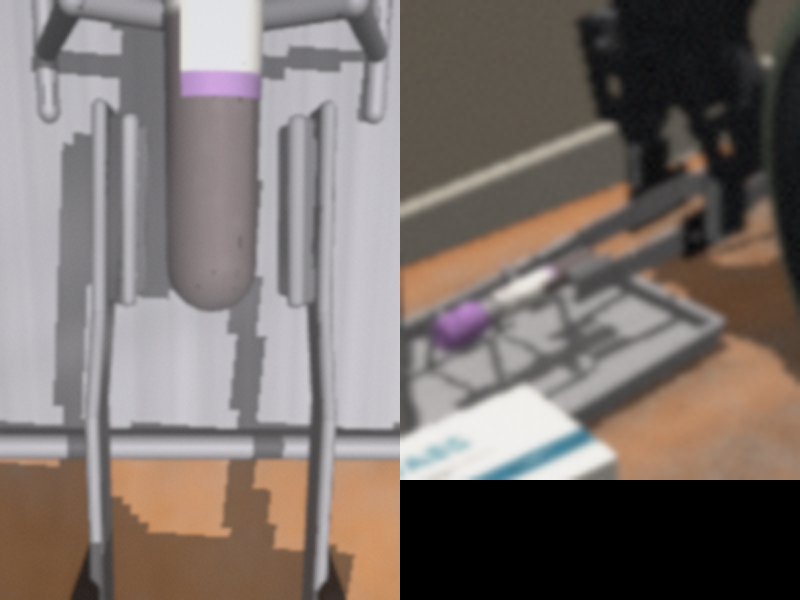

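The jaws stand either side of the barrel (tube x 168-255, lips 138 and 280), so it is well centred. Now closing.

Emit:
{"method": "carry_out", "body": {"rows": [{"rot": [0,0,0],"xyz": [0,0,0],"jaw": 0.044},{"rot": [0,0,0],"xyz": [0,0,0],"jaw": 0.042},{"rot": [0,0,0],"xyz": [0,0,0],"jaw": 0.04},{"rot": [0,0,0],"xyz": [0,0,0],"jaw": 0.038},{"rot": [0,0,0],"xyz": [0,0,0],"jaw": 0.036},{"rot": [0,0,0],"xyz": [0,0,0],"jaw": 0.036},{"rot": [0,0,0],"xyz": [0,0,0],"jaw": 0.036},{"rot": [0,0,0],"xyz": [0,0,0],"jaw": 0.036}], "newtons": 30}}

```text
clock: 12.95
ee_pos: [461.8, -58.7, 40.3]
orientation: [-180.0, 0.0, 94.2]
ft_force: [0.3, 0.1, -0.8]
grip_width: 39.8
gripper_force: 30.4
```

Emit:
{"method": "carry_out", "body": {"rows": [{"rot": [0,0,0],"xyz": [0,0,-0.006],"jaw": 0.036},{"rot": [0,0,0],"xyz": [0,0,-0.012],"jaw": 0.036},{"rot": [0,0,0],"xyz": [0,0,-0.018],"jaw": 0.036},{"rot": [0,0,0],"xyz": [-0.004,0,-0.02],"jaw": 0.036},{"rot": [0,0,0],"xyz": [-0.005,0,-0.02],"jaw": 0.036},{"rot": [0,0,0],"xyz": [-0.004,0,-0.02],"jaw": 0.036},{"rot": [0,0,0],"xyz": [-0.002,0,-0.014],"jaw": 0.036},{"rot": [0,0,0],"xyz": [0,0,-0.006],"jaw": 0.036}]}}

```text
clock: 13.95
ee_pos: [463.4, -73.9, 157.4]
orientation: [179.9, 0.0, 94.2]
ft_force: [0.8, -1.1, -0.8]
grip_width: 39.4
gripper_force: 30.3
```

Emit:
{"method": "carry_out", "body": {"rows": [{"rot": [0,0,0],"xyz": [0,0,0],"jaw": 0.036},{"rot": [0,0,0],"xyz": [0,0,0],"jaw": 0.036},{"rot": [0,0,0],"xyz": [0,0,0],"jaw": 0.036},{"rot": [0,0,0],"xyz": [0,0,0],"jaw": 0.036},{"rot": [0,0,0],"xyz": [0,0,0],"jaw": 0.036},{"rot": [0,0,0],"xyz": [0,0,0],"jaw": 0.036}]}}

```text
clock: 14.7
ee_pos: [462.9, -73.7, 156.2]
orientation: [-180.0, -0.0, 94.2]
ft_force: [0.7, -0.7, 0.2]
grip_width: 39.5
gripper_force: 30.3
```

```bash
python3 - <<'E'
from rig import arm, eyes
from h import *; import pickle
F={n:eyes.grab_frame(n) for n in("scene","wrist")}
print({k:v for k,v in arm.read_state().items() if k in('ee_pos','ft_force','grip_width','gripper_force','clock')})
o=np.zeros((600,800,3),np.uint8)
o[:,:400]=cv2.resize(F['wrist']['color'][0:300,220:420],(400,600),interpolation=cv2.INTER_CUBIC)
o[:480,400:]=cv2.resize(F['scene']['color'][200:350,190:315],(400,480),interpolation=cv2.INTER_CUBIC)
cv2.imwrite('pics/v7.png',o)
E
```

```text
{'clock': 14.8, 'ee_pos': array([462.96396736, -73.72516675, 156.27451387]), 'ft_force': array([ 0.8469747 , -0.35282118, -1.03789134]), 'gripper_force': 30.30047376640141, 'grip_width': 39.593302637055025}
```

View pics/v7.png

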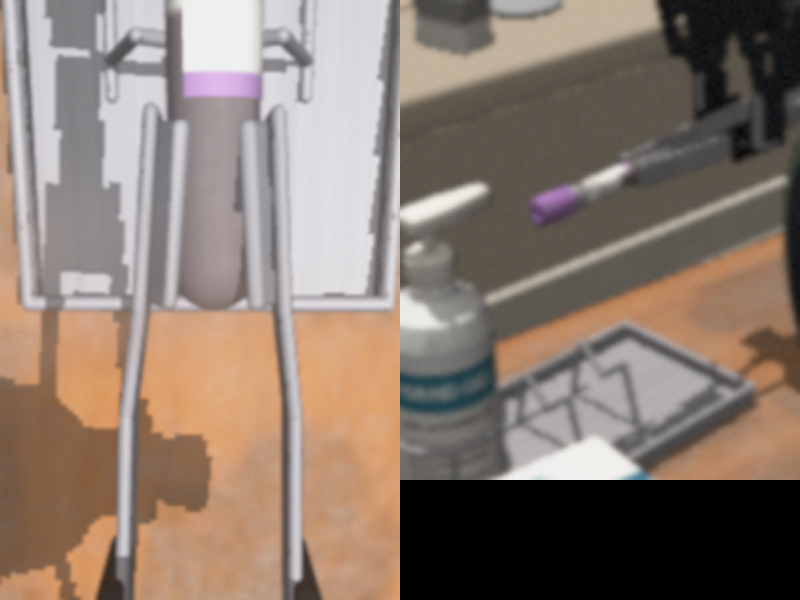

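The tube is held level in the tongs (cap at right-panel (555,205)), about 155 mm up over the empty cradle, with the pump up and clear of it. Handing in.

```bash
python3 -c "
from rig import arm
print(arm.job_done())"
```

```text
the job is handed in; nothing more can be done
None
```

I pressed the pump fully and let it come back up, then lifted the tube in the tongs and held it still about 155 mm over the tray; the job is handed in at about 15 s, and no verdict came back.

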